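# Feel the end float of a propeller drive shaft and centre it

### The job

Check the end float of the drive shaft in the bearing stand on the bench: pull the shaft out along its axis until it is firmly up against its outer stop, then push it in until it is firmly against its inner stop, leaning on each stop gently, with about 10 N for a good half second and never with more than 15 N. Then set the shaft in the middle of the travel you felt, to within about a millimetre and a half, and let go of it; leave the other things on the bench where they are.

Things in the scene. Friction and masses are not known exactly. Their poses are not given: they have to be found in the camera images.
- stand: Fixed stand: dark base plate 130 x 200 x 10 mm, aluminium pedestal, horizontal ribbed bearing tube 60 mm diameter (flanges 72). Origin: bench top, below the tube's front face; y along the shaft axis, outward from the tube to the hub; z up. Shaft axis 85 mm above the bench; plate from y = -130 to +70 mm, tube from y = -115 to 0; top of flanges at 121 mm.
- shaft: Steel shaft, 12 mm diameter, level; slides along its axis in the tube with about 1.5 N friction and stays where left; 0.25 to 0.5 kg. It has a firm inner and a firm outer stop; the travel between them differs each time, from 7 to 20 mm, and must be felt; it starts between them. Origin: middle of the hub on its outer end, on the axis; y outward, axes as the stand's.
- bearing: The pair of stops fixed inside the tube, out of sight. Origin on the axis, 55 to 65 mm behind the tube's front face; axes as the stand's. Where the stops lie must be felt.
- spool: Bystander: a loose grey plastic reel standing upright, 54 mm diameter, 38 mm high; origin at the centre of its underside.
- carton: Bystander: a loose open cardboard box, 90 x 110 x 70 mm high; origin at the centre of its underside.
- driver: Bystander: a loose screwdriver, 170 mm long, lying on the bench along its x axis.
- hub (a point): Middle of the hub, on the shaft axis (the same point as the shaft's origin): a plain steel cylinder 30 mm diameter, 44 mm long along the axis, the place to grip; a 20 mm dark nut beyond it, 20 to 52 mm of bare shaft between it and the tube.

How it is judged (in metres and radians):
On the way, in this order (a step that is already met when the one before it is completed fails the run):
1. the shaft is pulled out and held against its outer stop with 5 N or more (contact force between shaft and bearing above 5 N and y of shaft in the frame of bearing above 0.1205 m), for 0.4 s.
2. the shaft is pushed in and held against its inner stop with 5 N or more (contact force between shaft and bearing above 5 N and y of shaft in the frame of bearing below 0.1155 m), for 0.4 s.
At the end, for the whole second after the job is handed in: The shaft is at rest within 1.5 mm of the middle of its travel between the two stops, and released (y of shaft in the frame of bearing between 0.1165 and 0.1195 m and linear speed of shaft below 0.005 m/s); the robot touches nothing.
It fails at once if the shaft is forced against a stop with more than 15 N (contact force between shaft and bearing above 15 N).
It fails at once if a bystander is disturbed (moved more than 20 mm) (distance of any of spool, carton, driver from where it was at the start of the episode above 0.02 m).
It also fails if it takes over 48 s, if anything falls off the work surface, if the arm or the gripper's body presses on something with over 40 N, if the wrist force passes 120 N, or if a joint passes its speed limit or range.

### The arm

A 7-joint arm with a two-finger parallel gripper is mounted at the origin on the work surface. World frame = base frame: x ahead of the robot, y to its left, z up, the work surface at z = 0. Lengths are in mm, angles in rad, forces in N, time in s.
With the tool pointing down it reaches from about 400 to 850 mm from the base axis. Payload 10.4 kg.
Tool frame: the origin (TCP) lies on the front face of the gripper's body, between the roots of the fingers; the fingertips stand 70 mm ahead of it and the grasp point (between the pads) lies 51 mm ahead of it; z points along the fingers, y is the line along which they close (so a half turn about z gives the same grasp; the last joint's range is limited). The gripper opens to 87 mm and grips with 3 to 60 N. Pads are 19 mm wide; open, the fingers measure 117 mm over their backs; the gripper's body (75 mm by 190 mm) begins 51 mm behind the grasp point.
Start: joints at [-1.308, 0.332, -0.065, 1.46, 0.022, 1.35, -0.088], TCP at [176.189, 599.668, 292.276] pointing down, gripper open.
Joint ranges: [-2.6, 2.6], [-0.5, 2.12], [-1.47, 1.34], [0.16, 2.42], [-1.27, 4.41], [0.06, 2.06], [-2.6, 2.6]. Speed limits (rad/s): [2.22, 2.22, 2.79, 2.79, 3.14, 3.14, 3.14].

### API

Orientations are given as a 3x3 rotation matrix whose columns are the frame's x, y, z axes.
In Python, from plant import ctrl gives the robot as it stands. The module is installed in compiled form; this text tells all that it offers.
- The arm moves only by the tool carry_out, never from a script. Its argument "plan" is a list of rows, each an object of numbers: "wx", "wy", "wz": the turn, a rotation vector about the tool's x, y, z as a fraction of full scale; "x", "y", "z": the shift along the tool's x, y, z as a fraction of full scale; "fingers": the gripper command: -1 is shut, 1 is fully open, values between are in proportion. In form: [{"wx": .., "wy": .., "wz": .., "x": .., "y": .., "z": .., "fingers": ..}, ...]. A call has 1 to 20 rows; each row shifts and turns the commanded pose from where the row before left it, along the tool's axes as they then stand; what a row does not reach is not made up. Full scale, the value 1, is 100 mm for a shift and pi/4 rad for a turn. A row lasts 1/10 s, in which the tool goes at most 50 mm and 8.59 degrees, less where a joint would pass 70% of its speed; a pose out of reach is approached as far as the arm can. A call with a number of a shift or a turn outside -1 to 1 is refused whole. A call with a gripper value outside its range is refused whole. The fingers move at their own pace and stop on an object; "newtons" is the grip in N (left out, the last holds). Time passes only in rows, so rows that do not move let the fingers close. It gives the time, the measured TCP pose, the force, the opening and the grip force at its end, in the units of the state.
- ctrl.state(): the state, without advancing time (a new reading comes with each control period).
- ctrl.capture(name): name is "side" or "top" or "wrist"; returns a dict with "img" (480x640x3 uint8, red, green, blue), "camera_matrix" (3x3 intrinsics, pixels), "eye" and "attitude" of the camera in the world; the wrist camera has in their place "T_tool_cam" (4x4, takes a point from camera to tool coordinates, whose origin is the TCP and whose axes are the flange's). Camera axes: x right, y down, z forward; pixel columns grow to the right and rows downward; lengths in mm; the calibration is good to about 2 mm. A picture is of the moment at which its call begins: read the wrist's pose just before it. There is no depth.
- ctrl.finish_job(): hands the job in; it is judged then, once.
Trained networks look in the newest picture that a camera, given by its name, has taken for a name from the list of things; names that differ only in an ending like _2 or _b are one class to them, and where a whole thing is asked for, a point or a joint stands for the part that bears it (a point fixed in the world has none). Each returns a list of dicts, best first, with "conf" (0 to 1); they miss things now and then, are a little off and sometimes report something else, mostly with a low value. They report only what shows in the picture. A call takes as long as a camera call.
- ctrl.cut_out(camera, label): "region" (480x640 bool, what is visible of it) and "pixel" ([column, row] in pixels, amid what is visible of it).
The state is a dict: "time": time; "qpos": joint angles; "qvel": joint speeds; "joint_efforts": joint torques, N m; "position": TCP position; "tool_rot": TCP orientation; "contact_force": force on the tool from outside, world axes, zero at the start; "moment": the same for the moment, N m; "finger_gap": opening from 0.0 (shut) to 1.0 (fully open); "finger_force": force on a finger pad.
Only numpy, scipy, OpenCV 4.12 (cv2) and the standard library are available. Lean on these libraries where they do the work, as an engineer would, in place of code of your own. Each camera call takes 0.05 s, during which the arm holds its last target. There are 200 camera calls.

## Working session

There is one attempt and no reset: what is moved stays moved. The work goes in short steps, Python scripts to look and compute and a tool call to move; the robot and the scene stay as the last step left them, time stands still between calls to the robot, and variables do not carry over. Pictures are saved under pics/ and viewed, at most 10 in all, crops included, and the job is handed in when it is done.

Besides the shell and the picture viewer there is one more tool, called after "Emit:" by a JSON object that holds its "method" and its "body". carry_out: Moves the arm, as the interface text tells. Its arguments: {"type":"object","properties":{"plan":{"type":"array"},"newtons":{"type":"number"}},"required":["plan"]}

```bash
mkdir -p pics; cat > h.py <<'E'
import numpy as np, cv2
from plant import ctrl
def ray(c,px):
    d=np.linalg.inv(c["camera_matrix"])@np.array([px[0],px[1],1.]); 
    if "eye" in c: R=np.array(c["attitude"]); e=np.array(c["eye"])
    return e,(R@d)/np.linalg.norm(R@d)
def tri(rs):
    A=0;b=0
    for e,d in rs:
        P=np.eye(3)-np.outer(d,d);A=A+P;b=b+P@e
    x=np.linalg.solve(A,b);return x,[np.linalg.norm((np.eye(3)-np.outer(d,d))@(x-e)) for e,d in rs]
def onz(r,z): return r[0]+r[1]*(z-r[0][2])/r[1][2]
def save(n,c): cv2.imwrite(f"pics/{n}.png",c["img"][:,:,::-1])
E
python3 - <<'E'
from h import *
np.set_printoptions(precision=3,suppress=True)
s=ctrl.state();print(s)
C={}
for n in("side","top"):
    c=C[n]=ctrl.capture(n);save(n+"0",c);print(n,c["eye"],c["attitude"],c["camera_matrix"])
    for l in("hub","shaft","stand","spool","carton","driver"):
        for d in ctrl.cut_out(n,l)[:2]:
            m=d["region"].astype(np.uint8);print(l,round(d["conf"],2),d["pixel"],cv2.boundingRect(m),m.sum())
E
```

```text
{'time': 0.0, 'qpos': array([-1.308,  0.333, -0.065,  1.461,  0.022,  1.35 , -0.089]), 'qvel': array([ 0.   , -0.   ,  0.001, -0.   , -0.   , -0.001, -0.   ]), 'joint_efforts': array([ -0.   , -62.325,   0.025, -38.99 ,  -0.061,   0.039,   0.   ]), 'position': array([176.118, 599.364, 291.425]), 'tool_rot': array([[-0.959,  0.282, -0.   ],
       [ 0.282,  0.959, -0.001],
       [-0.   , -0.001, -1.   ]]), 'contact_force': array([ 0.179, -0.738, -1.001]), 'moment': array([0.011, 0.058, 0.019]), 'finger_force': 0.0, 'finger_gap': 1.001388905931731}
side [ 113.754 -801.435  947.784] [[ 0.868 -0.362  0.339]
 [-0.496 -0.608  0.62 ]
 [-0.019 -0.707 -0.707]] [[507.404   0.    312.371]
 [  0.    507.404 241.728]
 [  0.      0.      1.   ]]
hub 0.65 [337.3, 219.1] (327, 207, 49, 70) 291
shaft 0.55 [336.6, 220.0] (327, 206, 49, 71) 309
stand 0.86 [347.9, 256.6] (310, 220, 79, 78) 3375
spool 0.63 [199.3, 188.8] (191, 178, 20, 22) 341
carton 0.74 [428.3, 381.5] (390, 343, 77, 82) 3670
driver 0.6 [296.1, 387.3] (275, 366, 54, 40) 541
top [ 444.769  -58.857 1019.131] [[ 0.018 -0.998  0.053]
 [-0.999 -0.016  0.037]
 [-0.036 -0.053 -0.998]] [[461.027   0.    324.429]
 [  0.    461.027 238.905]
 [  0.      0.      1.   ]]
hub 0.75 [318.2, 179.6] (293, 170, 120, 29) 597
shaft 0.87 [315.1, 182.5] (294, 172, 118, 26) 492
stand 0.8 [353.5, 192.9] (303, 155, 98, 73) 5148
spool 0.88 [146.6, 283.0] (129, 275, 31, 25) 612
carton 0.57 [533.9, 214.8] (497, 189, 74, 56) 2836
driver 0.87 [465.2, 321.5] (458, 265, 17, 80) 594
driver 0.53 [354.9, 191.0] (303, 156, 98, 70) 4964
```

```bash
python3 - <<'E'
import cv2
a=cv2.imread("pics/side0.png")[180:320,280:440];b=cv2.imread("pics/top0.png")[130:250,260:440]
a=cv2.resize(a,(640,560),interpolation=cv2.INTER_CUBIC);cv2.imwrite("pics/s1.png",a)
cv2.imwrite("pics/t1.png",cv2.resize(b,(720,480),interpolation=cv2.INTER_CUBIC))
E
```

```text
(no output)
```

View pics/s1.png

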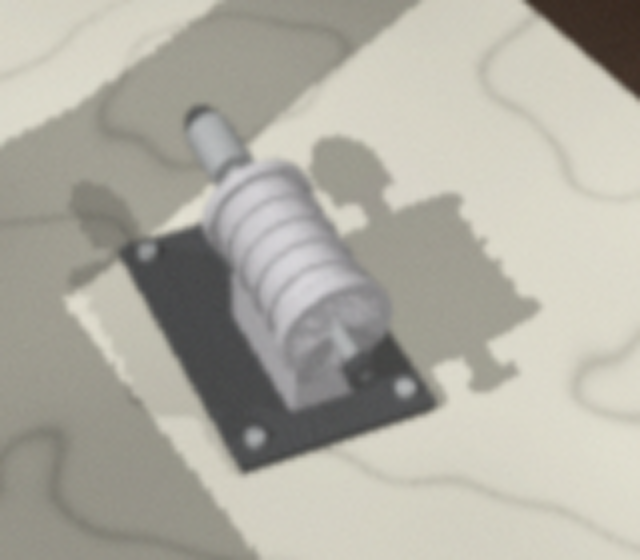

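View pics/t1.png

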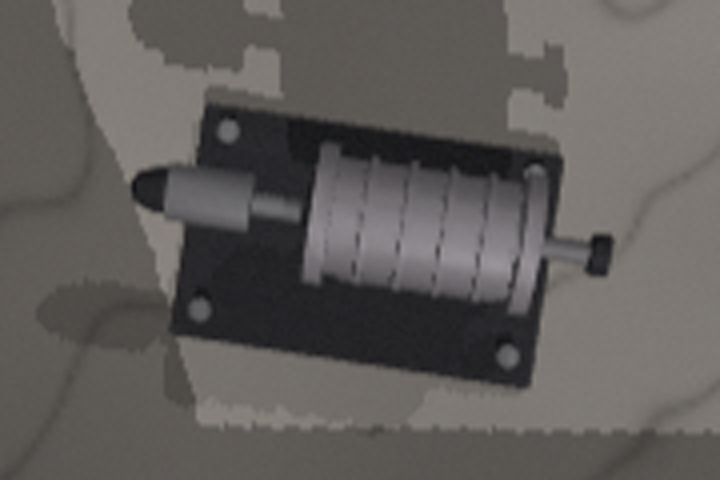

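View pics/top0.png

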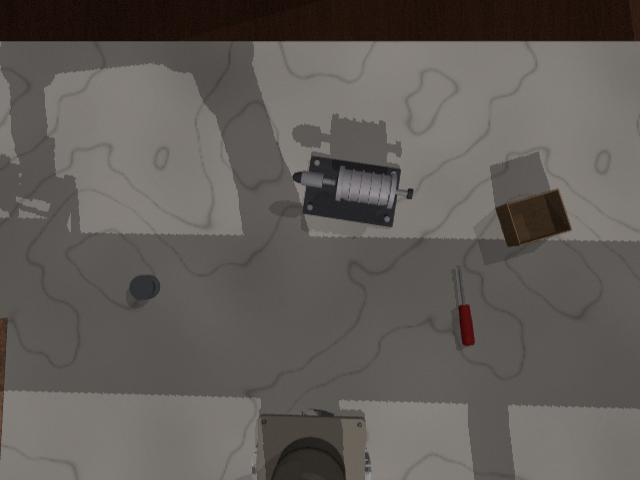

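Side view: the hub is at about (334,215), with the ribbed tube behind it. Top view: hub at about (312,179), rear knob at (410,193), and plate corners at (312,156), (400,169), (392,227), (303,213). The bystanders are well away from the stand.

```bash
python3 - <<'E'
from h import *
np.set_printoptions(precision=3,suppress=True)
t=ctrl.capture("top");s=ctrl.capture("side")
T=lambda u,v:ray(t,(260+(u+.5)/4-.5,130+(v+.5)/4-.5))
S=lambda u,v:ray(s,(280+(u+.5)/4-.5,180+(v+.5)/4-.5))
hub=onz(T(208,198),85);k=onz(T(600,254),85);print("hub",hub,"knob",k)
print("hub tri",tri([T(208,198),S(217,143)]), "side z85",onz(S(217,143),85))
c=[onz(T(*p),10) for p in((207,103),(562,158),(530,387),(172,332))];print(np.array(c))
for a,b in((0,1),(1,2),(2,3),(3,0)):print(np.linalg.norm(c[a]-c[b]))
y=c[0]-c[1]+c[3]-c[2];y/=np.linalg.norm(y);print("axis plate",y,np.degrees(np.arctan2(y[1],y[0])))
y2=hub-k;print("axis shaft",y2/np.linalg.norm(y2))
cs=[onz(S(*p),10) for p in((122,248),(438,405),(243,472))];print("side corners",np.array(cs))
for u in((166,192),(251,203),(313,212)):print(onz(T(*u),85))
E
```

```text
hub [616.283   4.249  85.   ] knob [ 589.898 -195.337   85.   ]
hub tri (array([615.83 ,   3.468,  91.606]), [np.float64(0.8221945539227803), np.float64(0.8221945539228308)]) side z85 [620.515   9.44   85.   ]
[[ 683.141   10.9     10.   ]
 [ 654.406 -185.11    10.   ]
 [ 527.94  -168.882   10.   ]
 [ 555.389   27.739   10.   ]]
198.10556854782692
127.50308538704714
198.52831786798163
128.85719602587898
axis plate [0.142 0.99  0.   ] 81.85638303857809
axis shaft [0.131 0.991 0.   ]
side corners [[ 558.014   24.541   10.   ]
 [ 655.95  -189.989   10.   ]
 [ 527.344 -173.836   10.   ]]
[619.14   25.856  85.   ]
[613.954 -17.817  85.   ]
[609.682 -49.571  85.   ]
```

Emit:
{"method": "carry_out", "body": {"plan": [{"wz": 0.181, "fingers": 1}, {"wz": 0.181, "fingers": 1}, {"wz": 0.181, "fingers": 1}, {"wz": 0.181, "fingers": 1}, {"wz": 0.181, "fingers": 1}, {"wz": 0.181, "fingers": 1}, {"wz": 0.181, "fingers": 1}, {"wz": 0.181, "fingers": 1}, {"wz": 0.181, "fingers": 1}, {"wz": 0.181, "fingers": 1}]}}

```text
$.plan[0]: bad value
```

Emit:
{"method": "carry_out", "body": {"plan": [{"x": -0.33, "y": 0.325, "fingers": 1}, {"x": -0.33, "y": 0.325, "fingers": 1}, {"x": -0.33, "y": 0.325, "fingers": 1}, {"x": -0.33, "y": 0.325, "fingers": 1}, {"x": -0.33, "y": 0.325, "fingers": 1}, {"x": -0.33, "y": 0.325, "fingers": 1}, {"x": -0.33, "y": 0.325, "fingers": 1}, {"x": -0.33, "y": 0.325, "fingers": 1}, {"x": -0.33, "y": 0.325, "fingers": 1}, {"x": -0.33, "y": 0.325, "fingers": 1}, {"x": -0.33, "y": 0.325, "fingers": 1}, {"x": -0.33, "y": 0.325, "fingers": 1}, {"x": -0.33, "y": 0.325, "fingers": 1}, {"x": -0.33, "y": 0.325, "fingers": 1}, {"x": -0.33, "y": 0.325, "fingers": 1}, {"x": -0.33, "y": 0.325, "fingers": 1}, {"fingers": 1}, {"fingers": 1}]}}

```text
$.plan[0]: bad value
```

```bash
python3 - <<'E'
from h import *
np.set_printoptions(precision=3,suppress=True)
s=ctrl.state();print(s["time"],s["position"],s["tool_rot"],s["contact_force"])
c=ctrl.capture("wrist");save("w0",c);print(c["camera_matrix"],c["T_tool_cam"])
for d in ctrl.cut_out("wrist","hub")[:2]:
    m=d["region"].astype(np.uint8);print(d["conf"],d["pixel"],cv2.boundingRect(m),m.sum())
E
```

```text
0.8 [176.188 599.666 292.315] [[-0.959  0.282  0.   ]
 [ 0.282  0.959  0.   ]
 [ 0.     0.    -1.   ]] [-0.332  0.295 -0.051]
[[406.579   0.    319.925]
 [  0.    406.579 233.561]
 [  0.      0.      1.   ]] [[  0.     -0.958  -0.287  79.057]
 [  1.      0.     -0.      0.414]
 [  0.     -0.287   0.958 -93.197]
 [  0.      0.      0.      1.   ]]
```

View pics/w0.png

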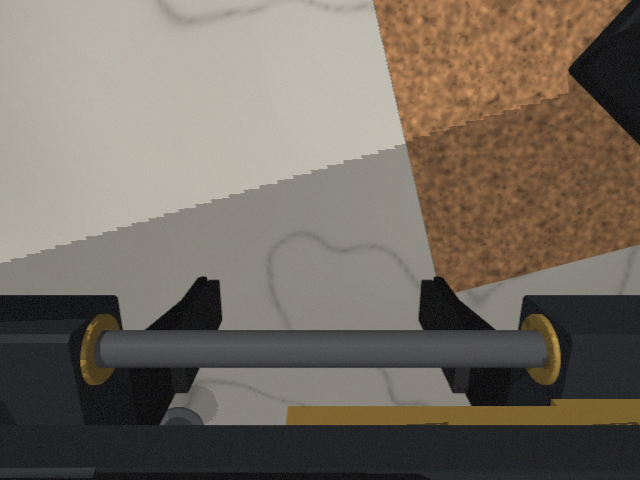

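The wrist view shows only bare bench, the fingers and a bit of the spool (about 185,412). The arm hasn't moved, because rows need every key. I'll resend with all of them.

Emit:
{"method": "carry_out", "body": {"plan": [{"wx": 0, "wy": 0, "wz": 0.181, "x": 0, "y": 0, "z": 0, "fingers": 1}, {"wx": 0, "wy": 0, "wz": 0.181, "x": 0, "y": 0, "z": 0, "fingers": 1}, {"wx": 0, "wy": 0, "wz": 0.181, "x": 0, "y": 0, "z": 0, "fingers": 1}, {"wx": 0, "wy": 0, "wz": 0.181, "x": 0, "y": 0, "z": 0, "fingers": 1}, {"wx": 0, "wy": 0, "wz": 0.181, "x": 0, "y": 0, "z": 0, "fingers": 1}, {"wx": 0, "wy": 0, "wz": 0.181, "x": 0, "y": 0, "z": 0, "fingers": 1}, {"wx": 0, "wy": 0, "wz": 0.181, "x": 0, "y": 0, "z": 0, "fingers": 1}, {"wx": 0, "wy": 0, "wz": 0.181, "x": 0, "y": 0, "z": 0, "fingers": 1}, {"wx": 0, "wy": 0, "wz": 0.181, "x": 0, "y": 0, "z": 0, "fingers": 1}, {"wx": 0, "wy": 0, "wz": 0.181, "x": 0, "y": 0, "z": 0, "fingers": 1}]}}

```text
time: 1.9
position: [176.1, 599.7, 292.3]
tool_rot: [[0.142, 0.99, -0.0], [0.99, -0.142, 0.0], [0.0, -0.0, -1.0]]
contact_force: [-0.6, -0.0, -0.3]
finger_gap: 0.999
finger_force: 0.0
```

Emit:
{"method": "carry_out", "body": {"plan": [{"wx": 0, "wy": 0, "wz": 0, "x": -0.33, "y": 0.325, "z": 0, "fingers": 1}, {"wx": 0, "wy": 0, "wz": 0, "x": -0.33, "y": 0.325, "z": 0, "fingers": 1}, {"wx": 0, "wy": 0, "wz": 0, "x": -0.33, "y": 0.325, "z": 0, "fingers": 1}, {"wx": 0, "wy": 0, "wz": 0, "x": -0.33, "y": 0.325, "z": 0, "fingers": 1}, {"wx": 0, "wy": 0, "wz": 0, "x": -0.33, "y": 0.325, "z": 0, "fingers": 1}, {"wx": 0, "wy": 0, "wz": 0, "x": -0.33, "y": 0.325, "z": 0, "fingers": 1}, {"wx": 0, "wy": 0, "wz": 0, "x": -0.33, "y": 0.325, "z": 0, "fingers": 1}, {"wx": 0, "wy": 0, "wz": 0, "x": -0.33, "y": 0.325, "z": 0, "fingers": 1}, {"wx": 0, "wy": 0, "wz": 0, "x": -0.33, "y": 0.325, "z": 0, "fingers": 1}, {"wx": 0, "wy": 0, "wz": 0, "x": -0.33, "y": 0.325, "z": 0, "fingers": 1}, {"wx": 0, "wy": 0, "wz": 0, "x": -0.33, "y": 0.325, "z": 0, "fingers": 1}, {"wx": 0, "wy": 0, "wz": 0, "x": -0.33, "y": 0.325, "z": 0, "fingers": 1}, {"wx": 0, "wy": 0, "wz": 0, "x": -0.33, "y": 0.325, "z": 0, "fingers": 1}, {"wx": 0, "wy": 0, "wz": 0, "x": -0.33, "y": 0.325, "z": 0, "fingers": 1}, {"wx": 0, "wy": 0, "wz": 0, "x": -0.33, "y": 0.325, "z": 0, "fingers": 1}, {"wx": 0, "wy": 0, "wz": 0, "x": -0.33, "y": 0.325, "z": 0, "fingers": 1}, {"wx": 0, "wy": 0, "wz": 0, "x": 0, "y": 0, "z": 0, "fingers": 1}, {"wx": 0, "wy": 0, "wz": 0, "x": 0, "y": 0, "z": 0, "fingers": 1}]}}

```text
time: 3.7
position: [619.7, 4.6, 291.9]
tool_rot: [[0.139, 0.99, -0.001], [0.99, -0.139, -0.001], [-0.001, -0.0, -1.0]]
contact_force: [0.7, 0.7, 0.3]
finger_gap: 1.001
finger_force: 0.0
```

```bash
python3 - <<'E'
from h import *
np.set_printoptions(precision=3,suppress=True)
s=ctrl.state();print(s["time"],s["position"],s["tool_rot"],s["contact_force"])
c=ctrl.capture("wrist");save("w1",c)
for d in ctrl.cut_out("wrist","hub")[:2]:
    m=d["region"].astype(np.uint8);print(d["conf"],d["pixel"],cv2.boundingRect(m),m.sum())
E
```

```text
3.7 [619.686   4.557 291.859] [[ 0.139  0.99  -0.001]
 [ 0.99  -0.139 -0.001]
 [-0.001 -0.    -1.   ]] [0.715 0.702 0.316]
0.89 [316.6, 219.3] (297, 168, 39, 117) 3373
```

View pics/w1.png

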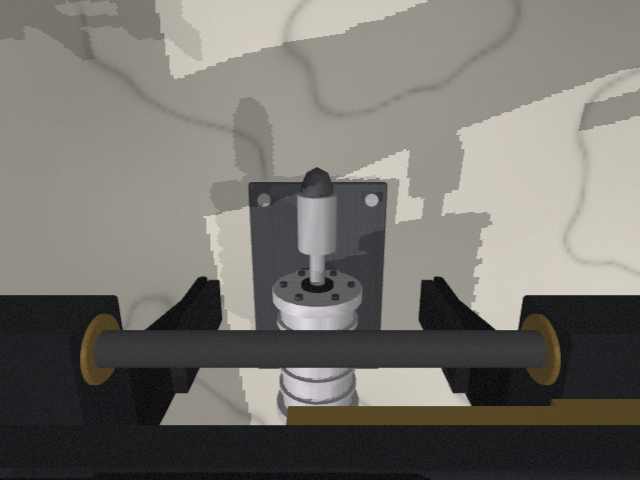

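The wrist view shows the hub at about (317,225), with its axis vertical in the picture, so the yaw is right. I need a shift of about -2.5 mm in y and -3 mm in x, then 156 mm down.

Emit:
{"method": "carry_out", "body": {"plan": [{"wx": 0, "wy": 0, "wz": 0, "x": -0.03, "y": -0.025, "z": 0, "fingers": 1}, {"wx": 0, "wy": 0, "wz": 0, "x": 0, "y": 0, "z": 0.2, "fingers": 1}, {"wx": 0, "wy": 0, "wz": 0, "x": 0, "y": 0, "z": 0.2, "fingers": 1}, {"wx": 0, "wy": 0, "wz": 0, "x": 0, "y": 0, "z": 0.2, "fingers": 1}, {"wx": 0, "wy": 0, "wz": 0, "x": 0, "y": 0, "z": 0.2, "fingers": 1}, {"wx": 0, "wy": 0, "wz": 0, "x": 0, "y": 0, "z": 0.2, "fingers": 1}, {"wx": 0, "wy": 0, "wz": 0, "x": 0, "y": 0, "z": 0.2, "fingers": 1}, {"wx": 0, "wy": 0, "wz": 0, "x": 0, "y": 0, "z": 0.2, "fingers": 1}, {"wx": 0, "wy": 0, "wz": 0, "x": 0, "y": 0, "z": 0.16, "fingers": 1}, {"wx": 0, "wy": 0, "wz": 0, "x": 0, "y": 0, "z": 0, "fingers": 1}, {"wx": 0, "wy": 0, "wz": 0, "x": 0, "y": 0, "z": 0, "fingers": 1}]}}

```text
time: 4.9
position: [616.6, 3.5, 136.8]
tool_rot: [[0.136, 0.991, 0.0], [0.991, -0.136, 0.0], [0.0, 0.0, -1.0]]
contact_force: [0.6, 0.2, 0.8]
finger_gap: 1.001
finger_force: 0.0
```

```bash
python3 - <<'E'
from h import *
np.set_printoptions(precision=3,suppress=True)
s=ctrl.state();print(s["time"],s["position"],s["contact_force"],s["moment"])
c=ctrl.capture("wrist");save("w2",c)
E
```

```text
4.9 [616.642   3.494 136.774] [0.615 0.204 0.755] [-0.095  0.016 -0.01 ]
```

View pics/w2.png

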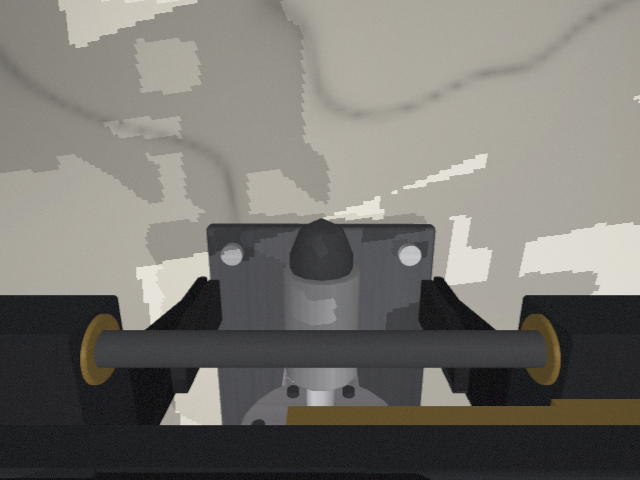

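The hub is centred between the open fingers: hub at column 321, midway between the fingers. I'll close now.

Emit:
{"method": "carry_out", "body": {"plan": [{"wx": 0, "wy": 0, "wz": 0, "x": 0, "y": 0, "z": 0, "fingers": -0.1}, {"wx": 0, "wy": 0, "wz": 0, "x": 0, "y": 0, "z": 0, "fingers": -0.2}, {"wx": 0, "wy": 0, "wz": 0, "x": 0, "y": 0, "z": 0, "fingers": -1}, {"wx": 0, "wy": 0, "wz": 0, "x": 0, "y": 0, "z": 0, "fingers": -1}, {"wx": 0, "wy": 0, "wz": 0, "x": 0, "y": 0, "z": 0, "fingers": -1}, {"wx": 0, "wy": 0, "wz": 0, "x": 0, "y": 0, "z": 0, "fingers": -1}, {"wx": 0, "wy": 0, "wz": 0, "x": 0, "y": 0, "z": 0, "fingers": -1}], "newtons": 25}}

```text
time: 5.65
position: [616.6, 3.1, 136.2]
tool_rot: [[0.136, 0.991, -0.0], [0.991, -0.136, 0.0], [0.0, -0.0, -1.0]]
contact_force: [-0.2, -0.8, 0.1]
finger_gap: 0.449
finger_force: 0.0
```

```bash
cat > st.py <<'E'
from h import *
np.set_printoptions(precision=3,suppress=True)
s=ctrl.state();R=s["tool_rot"];print(s["time"],s["position"],"F tool",R.T@s["contact_force"],"pos tool",R.T@s["position"],s["moment"],s["finger_gap"]*87,s["finger_force"])
E
python3 st.py
```

```text
5.65 [616.566   3.135 136.191] F tool [-0.825 -0.058 -0.06 ] pos tool [  87.097  610.385 -136.219] [-0.067  0.067  0.01 ] 39.04373264283456 0.0
```

Emit:
{"method": "carry_out", "body": {"plan": [{"wx": 0, "wy": 0, "wz": 0, "x": 0, "y": 0, "z": 0, "fingers": -1}, {"wx": 0, "wy": 0, "wz": 0, "x": 0, "y": 0, "z": 0, "fingers": -1}, {"wx": 0, "wy": 0, "wz": 0, "x": 0, "y": 0, "z": 0, "fingers": -1}, {"wx": 0, "wy": 0, "wz": 0, "x": 0, "y": 0, "z": 0, "fingers": -1}, {"wx": 0, "wy": 0, "wz": 0, "x": 0, "y": 0, "z": 0, "fingers": -1}]}}

```text
time: 6.15
position: [617.0, 3.1, 136.3]
tool_rot: [[0.136, 0.991, 0.001], [0.991, -0.136, -0.0], [0.0, 0.001, -1.0]]
contact_force: [4.9, -1.7, -4.7]
finger_gap: 0.335
finger_force: 25.0
```

```bash
python3 st.py
```

```text
6.15 [616.981   3.134 136.274] F tool [-1.063  5.048  4.702] pos tool [  87.113  610.952 -135.628] [-0.219 -1.031 -0.07 ] 29.144913751483738 25.006073580589145
```

Emit:
{"method": "carry_out", "body": {"plan": [{"wx": 0, "wy": 0, "wz": 0, "x": 0, "y": 0.004, "z": 0.004, "fingers": -1}, {"wx": 0, "wy": 0, "wz": 0, "x": 0.005, "y": 0, "z": 0, "fingers": -1}, {"wx": 0, "wy": 0, "wz": 0, "x": 0.005, "y": 0, "z": 0, "fingers": -1}, {"wx": 0, "wy": 0, "wz": 0, "x": 0, "y": 0, "z": 0, "fingers": -1}]}}

```text
time: 6.55
position: [617.2, 3.9, 136.2]
tool_rot: [[0.136, 0.991, 0.0], [0.991, -0.136, 0.0], [0.0, 0.0, -1.0]]
contact_force: [0.5, -1.3, 5.6]
finger_gap: 0.339
finger_force: 25.0
```

```bash
python3 st.py
```

```text
6.55 [617.155   3.948 136.151] F tool [-1.175  0.674 -5.558] pos tool [  88.065  610.875 -136.049] [-0.415  0.165 -0.037] 29.50543450942716 25.04010132048279
```

Emit:
{"method": "carry_out", "body": {"plan": [{"wx": 0, "wy": 0, "wz": 0, "x": 0, "y": 0, "z": -0.002, "fingers": -1}, {"wx": 0, "wy": 0, "wz": 0, "x": 0.005, "y": 0, "z": 0, "fingers": -1}, {"wx": 0, "wy": 0, "wz": 0, "x": 0.005, "y": 0, "z": 0, "fingers": -1}, {"wx": 0, "wy": 0, "wz": 0, "x": 0, "y": 0, "z": 0, "fingers": -1}], "newtons": 8}}

```text
time: 6.95
position: [617.3, 5.2, 136.2]
tool_rot: [[0.136, 0.991, 0.0], [0.991, -0.136, 0.0], [0.0, 0.0, -1.0]]
contact_force: [-0.8, -0.9, 5.8]
finger_gap: 0.341
finger_force: 8.0
```

Emit:
{"method": "carry_out", "body": {"plan": [{"wx": 0, "wy": 0, "wz": 0, "x": 0.005, "y": 0, "z": -0.002, "fingers": -1}, {"wx": 0, "wy": 0, "wz": 0, "x": 0.005, "y": 0, "z": 0, "fingers": -1}, {"wx": 0, "wy": 0, "wz": 0, "x": 0, "y": 0, "z": 0, "fingers": -1}]}}

```text
time: 7.25
position: [617.5, 6.2, 136.2]
tool_rot: [[0.136, 0.991, 0.0], [0.991, -0.136, 0.0], [0.0, 0.0, -1.0]]
contact_force: [1.8, -1.7, 2.8]
finger_gap: 0.338
finger_force: 8.0
```

Emit:
{"method": "carry_out", "body": {"plan": [{"wx": 0, "wy": 0, "wz": 0, "x": 0.005, "y": 0, "z": -0.001, "fingers": -1}, {"wx": 0, "wy": 0, "wz": 0, "x": 0.005, "y": 0, "z": 0, "fingers": -1}, {"wx": 0, "wy": 0, "wz": 0, "x": 0, "y": 0, "z": 0, "fingers": -1}]}}

```text
time: 7.55
position: [617.6, 7.2, 136.2]
tool_rot: [[0.136, 0.991, 0.0], [0.991, -0.136, 0.0], [0.0, 0.0, -1.0]]
contact_force: [2.9, -2.1, -0.1]
finger_gap: 0.34
finger_force: 8.0
```

Emit:
{"method": "carry_out", "body": {"plan": [{"wx": 0, "wy": 0, "wz": 0, "x": 0.005, "y": 0.002, "z": 0, "fingers": -1}, {"wx": 0, "wy": 0, "wz": 0, "x": 0.005, "y": 0, "z": 0, "fingers": -1}, {"wx": 0, "wy": 0, "wz": 0, "x": 0, "y": 0, "z": 0, "fingers": -1}]}}

```text
time: 7.85
position: [617.7, 8.2, 136.2]
tool_rot: [[0.136, 0.991, -0.0], [0.991, -0.136, 0.0], [0.0, -0.0, -1.0]]
contact_force: [1.7, -1.2, -0.2]
finger_gap: 0.344
finger_force: 8.0
```

Emit:
{"method": "carry_out", "body": {"plan": [{"wx": 0, "wy": 0, "wz": 0, "x": 0.005, "y": 0.001, "z": 0, "fingers": -1}, {"wx": 0, "wy": 0, "wz": 0, "x": 0.005, "y": 0, "z": 0, "fingers": -1}, {"wx": 0, "wy": 0, "wz": 0, "x": 0, "y": 0, "z": 0, "fingers": -1}]}}

```text
time: 8.15
position: [617.9, 9.2, 136.2]
tool_rot: [[0.136, 0.991, -0.001], [0.991, -0.136, 0.0], [0.0, -0.001, -1.0]]
contact_force: [-0.1, -0.1, 1.0]
finger_gap: 0.346
finger_force: 8.0
```

Emit:
{"method": "carry_out", "body": {"plan": [{"wx": 0, "wy": 0, "wz": 0, "x": 0.005, "y": 0.001, "z": 0, "fingers": -1}, {"wx": 0, "wy": 0, "wz": 0, "x": 0.005, "y": 0, "z": 0, "fingers": -1}, {"wx": 0, "wy": 0, "wz": 0, "x": 0, "y": 0, "z": 0, "fingers": -1}]}}

```text
time: 8.45
position: [618.1, 10.2, 136.2]
tool_rot: [[0.136, 0.991, -0.001], [0.991, -0.136, 0.0], [0.0, -0.001, -1.0]]
contact_force: [-0.7, -0.8, 1.8]
finger_gap: 0.342
finger_force: 8.0
```

Emit:
{"method": "carry_out", "body": {"plan": [{"wx": 0, "wy": 0, "wz": 0, "x": 0.005, "y": 0, "z": 0, "fingers": -1}, {"wx": 0, "wy": 0, "wz": 0, "x": 0.005, "y": 0, "z": 0, "fingers": -1}, {"wx": 0, "wy": 0, "wz": 0, "x": 0, "y": 0, "z": 0, "fingers": -1}]}}

```text
time: 8.75
position: [618.2, 10.6, 136.2]
tool_rot: [[0.137, 0.991, -0.001], [0.991, -0.137, -0.0], [-0.0, -0.001, -1.0]]
contact_force: [-3.7, -3.1, 1.4]
finger_gap: 0.34
finger_force: 8.0
```

Emit:
{"method": "carry_out", "body": {"plan": [{"wx": 0, "wy": 0, "wz": 0, "x": 0, "y": -0.003, "z": 0, "fingers": -1}, {"wx": 0, "wy": 0, "wz": 0, "x": 0, "y": 0, "z": 0, "fingers": -1}], "newtons": 25}}

```text
time: 8.95
position: [618.1, 10.6, 136.2]
tool_rot: [[0.137, 0.991, -0.0], [0.991, -0.137, -0.0], [-0.0, -0.0, -1.0]]
contact_force: [-1.1, -4.0, -0.4]
finger_gap: 0.337
finger_force: 25.0
```

```bash
python3 st.py
```

```text
8.95 [618.088  10.588 136.199] F tool [-4.115 -0.516  0.4  ] pos tool [  94.818  610.849 -136.265] [-0.987  0.379 -0.009] 29.33847237586703 24.979928405955434
```

Emit:
{"method": "carry_out", "body": {"plan": [{"wx": 0, "wy": 0, "wz": 0, "x": 0.003, "y": 0, "z": 0, "fingers": -1}, {"wx": 0, "wy": 0, "wz": 0, "x": 0.002, "y": 0, "z": 0, "fingers": -1}, {"wx": 0, "wy": 0, "wz": 0, "x": 0, "y": 0, "z": 0, "fingers": -1}]}}

```text
time: 9.25
position: [618.1, 10.7, 136.2]
tool_rot: [[0.137, 0.991, -0.0], [0.991, -0.137, -0.001], [-0.001, -0.0, -1.0]]
contact_force: [-1.6, -5.8, 0.5]
finger_gap: 0.335
finger_force: 25.0
```

Emit:
{"method": "carry_out", "body": {"plan": [{"wx": 0, "wy": 0, "wz": 0, "x": 0.003, "y": 0, "z": 0, "fingers": -1}, {"wx": 0, "wy": 0, "wz": 0, "x": 0.003, "y": 0, "z": 0, "fingers": -1}, {"wx": 0, "wy": 0, "wz": 0, "x": 0, "y": 0, "z": 0, "fingers": -1}, {"wx": 0, "wy": 0, "wz": 0, "x": 0, "y": 0, "z": 0, "fingers": -1}]}}

```text
time: 9.65
position: [618.2, 10.8, 136.2]
tool_rot: [[0.137, 0.991, -0.0], [0.991, -0.137, -0.001], [-0.001, -0.0, -1.0]]
contact_force: [-1.9, -6.6, 0.5]
finger_gap: 0.339
finger_force: 25.0
```

```bash
python3 st.py
```

```text
9.65 [618.152  10.787 136.217] F tool [-6.802 -0.992 -0.454] pos tool [  95.318  610.811 -136.411] [-1.629  0.536  0.074] 29.527522170314004 24.98090871144086
```

Emit:
{"method": "carry_out", "body": {"plan": [{"wx": 0, "wy": 0, "wz": 0, "x": 0.004, "y": 0, "z": 0, "fingers": -1}, {"wx": 0, "wy": 0, "wz": 0, "x": 0.003, "y": 0, "z": 0, "fingers": -1}, {"wx": 0, "wy": 0, "wz": 0, "x": 0, "y": 0, "z": 0, "fingers": -1}, {"wx": 0, "wy": 0, "wz": 0, "x": 0, "y": 0, "z": 0, "fingers": -1}, {"wx": 0, "wy": 0, "wz": 0, "x": 0, "y": 0, "z": 0, "fingers": -1}]}}

```text
time: 10.15
position: [618.2, 10.9, 136.2]
tool_rot: [[0.138, 0.99, -0.0], [0.99, -0.138, -0.002], [-0.002, -0.0, -1.0]]
contact_force: [-1.9, -9.3, 0.4]
finger_gap: 0.336
finger_force: 25.0
```

```bash
python3 st.py
```

```text
10.15 [618.16   10.921 136.208] F tool [-9.446 -0.6   -0.363] pos tool [  95.618  610.75  -136.512] [-1.897  0.55   0.047] 29.19113247365914 24.98451457824558
```

Emit:
{"method": "carry_out", "body": {"plan": [{"wx": 0, "wy": 0, "wz": 0, "x": 0.001, "y": 0, "z": 0, "fingers": -1}, {"wx": 0, "wy": 0, "wz": 0, "x": 0, "y": 0, "z": 0, "fingers": -1}, {"wx": 0, "wy": 0, "wz": 0, "x": 0, "y": 0, "z": 0, "fingers": -1}, {"wx": 0, "wy": 0, "wz": 0, "x": 0, "y": 0, "z": 0, "fingers": -1}, {"wx": 0, "wy": 0, "wz": 0, "x": 0, "y": 0, "z": 0, "fingers": -1}, {"wx": 0, "wy": 0, "wz": 0, "x": 0, "y": 0, "z": 0, "fingers": -1}, {"wx": 0, "wy": 0, "wz": 0, "x": 0, "y": 0, "z": 0, "fingers": -1}]}}

```text
time: 10.85
position: [618.2, 10.9, 136.2]
tool_rot: [[0.138, 0.99, -0.0], [0.99, -0.138, -0.002], [-0.002, -0.0, -1.0]]
contact_force: [-2.6, -10.2, 0.9]
finger_gap: 0.336
finger_force: 25.0
```

```bash
python3 st.py
```

```text
10.85 [618.171  10.946 136.21 ] F tool [-10.447  -1.197  -0.829] pos tool [  95.686  610.749 -136.52 ] [-2.01   0.592  0.068] 29.272665682618072 24.98481557238847
```

Emit:
{"method": "carry_out", "body": {"plan": [{"wx": 0, "wy": 0, "wz": 0, "x": -0.01, "y": 0, "z": 0, "fingers": -1}, {"wx": 0, "wy": 0, "wz": 0, "x": -0.01, "y": 0, "z": 0, "fingers": -1}, {"wx": 0, "wy": 0, "wz": 0, "x": -0.01, "y": 0, "z": 0, "fingers": -1}, {"wx": 0, "wy": 0, "wz": 0, "x": -0.01, "y": 0, "z": 0, "fingers": -1}, {"wx": 0, "wy": 0, "wz": 0, "x": -0.01, "y": 0, "z": 0, "fingers": -1}, {"wx": 0, "wy": 0, "wz": 0, "x": -0.01, "y": 0, "z": 0, "fingers": -1}, {"wx": 0, "wy": 0, "wz": 0, "x": -0.01, "y": 0, "z": 0, "fingers": -1}, {"wx": 0, "wy": 0, "wz": 0, "x": -0.01, "y": 0, "z": 0, "fingers": -1}, {"wx": 0, "wy": 0, "wz": 0, "x": -0.01, "y": 0, "z": 0, "fingers": -1}, {"wx": 0, "wy": 0, "wz": 0, "x": 0, "y": 0, "z": 0, "fingers": -1}]}}

```text
time: 11.85
position: [617.1, 3.7, 136.2]
tool_rot: [[0.136, 0.991, -0.0], [0.991, -0.136, -0.0], [-0.0, -0.0, -1.0]]
contact_force: [0.3, 1.2, -3.5]
finger_gap: 0.337
finger_force: 25.0
```

```bash
python3 st.py
```

```text
11.85 [617.124   3.745 136.228] F tool [1.187 0.154 3.467] pos tool [  87.857  610.836 -136.29 ] [ 0.006 -0.182  0.023] 29.278213434147432 24.977868413552642
```

Emit:
{"method": "carry_out", "body": {"plan": [{"wx": 0, "wy": 0, "wz": 0, "x": -0.006, "y": 0, "z": 0.001, "fingers": -1}, {"wx": 0, "wy": 0, "wz": 0, "x": -0.006, "y": 0, "z": 0, "fingers": -1}, {"wx": 0, "wy": 0, "wz": 0, "x": 0, "y": 0, "z": 0, "fingers": -1}]}}

```text
time: 12.15
position: [617.0, 2.7, 136.2]
tool_rot: [[0.136, 0.991, -0.0], [0.991, -0.136, 0.0], [0.0, -0.0, -1.0]]
contact_force: [0.9, 1.0, -2.0]
finger_gap: 0.335
finger_force: 25.0
```

Emit:
{"method": "carry_out", "body": {"plan": [{"wx": 0, "wy": 0, "wz": 0, "x": -0.006, "y": 0, "z": 0.001, "fingers": -1}, {"wx": 0, "wy": 0, "wz": 0, "x": -0.006, "y": 0, "z": 0, "fingers": -1}, {"wx": 0, "wy": 0, "wz": 0, "x": 0, "y": 0, "z": 0, "fingers": -1}]}}

```text
time: 12.45
position: [616.9, 1.5, 136.2]
tool_rot: [[0.136, 0.991, 0.0], [0.991, -0.136, 0.0], [0.0, 0.0, -1.0]]
contact_force: [-0.7, 0.2, -0.8]
finger_gap: 0.337
finger_force: 25.0
```

Emit:
{"method": "carry_out", "body": {"plan": [{"wx": 0, "wy": 0, "wz": 0, "x": -0.006, "y": 0, "z": 0, "fingers": -1}, {"wx": 0, "wy": 0, "wz": 0, "x": -0.006, "y": 0, "z": 0, "fingers": -1}, {"wx": 0, "wy": 0, "wz": 0, "x": 0, "y": 0, "z": 0, "fingers": -1}]}}

```text
time: 12.75
position: [616.7, 0.3, 136.2]
tool_rot: [[0.136, 0.991, 0.0], [0.991, -0.136, 0.0], [0.0, -0.0, -1.0]]
contact_force: [-2.7, 1.2, 0.7]
finger_gap: 0.332
finger_force: 25.0
```

Emit:
{"method": "carry_out", "body": {"plan": [{"wx": 0, "wy": 0, "wz": 0, "x": -0.006, "y": -0.002, "z": 0, "fingers": -1}, {"wx": 0, "wy": 0, "wz": 0, "x": -0.006, "y": 0, "z": 0, "fingers": -1}, {"wx": 0, "wy": 0, "wz": 0, "x": 0, "y": 0, "z": 0, "fingers": -1}]}}

```text
time: 13.05
position: [616.5, -0.9, 136.2]
tool_rot: [[0.136, 0.991, 0.0], [0.991, -0.136, -0.0], [-0.0, 0.0, -1.0]]
contact_force: [0.6, 1.0, 0.7]
finger_gap: 0.335
finger_force: 25.0
```

Emit:
{"method": "carry_out", "body": {"plan": [{"wx": 0, "wy": 0, "wz": 0, "x": -0.006, "y": 0, "z": 0, "fingers": -1}, {"wx": 0, "wy": 0, "wz": 0, "x": -0.006, "y": 0, "z": 0, "fingers": -1}, {"wx": 0, "wy": 0, "wz": 0, "x": 0, "y": 0, "z": 0, "fingers": -1}]}}

```text
time: 13.35
position: [616.3, -2.0, 136.2]
tool_rot: [[0.136, 0.991, 0.0], [0.991, -0.136, 0.0], [0.0, 0.0, -1.0]]
contact_force: [0.8, 0.9, 0.1]
finger_gap: 0.339
finger_force: 25.0
```

Emit:
{"method": "carry_out", "body": {"plan": [{"wx": 0, "wy": 0, "wz": 0, "x": -0.006, "y": 0, "z": 0, "fingers": -1}, {"wx": 0, "wy": 0, "wz": 0, "x": -0.006, "y": 0, "z": 0, "fingers": -1}, {"wx": 0, "wy": 0, "wz": 0, "x": 0, "y": 0, "z": 0, "fingers": -1}]}}

```text
time: 13.65
position: [616.3, -2.3, 136.2]
tool_rot: [[0.135, 0.991, 0.001], [0.991, -0.135, 0.001], [0.001, 0.0, -1.0]]
contact_force: [2.4, 4.5, -1.0]
finger_gap: 0.341
finger_force: 25.0
```

Emit:
{"method": "carry_out", "body": {"plan": [{"wx": 0, "wy": 0, "wz": 0, "x": -0.004, "y": 0, "z": 0, "fingers": -1}, {"wx": 0, "wy": 0, "wz": 0, "x": -0.003, "y": 0, "z": 0, "fingers": -1}, {"wx": 0, "wy": 0, "wz": 0, "x": 0, "y": 0, "z": 0, "fingers": -1}, {"wx": 0, "wy": 0, "wz": 0, "x": 0, "y": 0, "z": 0, "fingers": -1}]}}

```text
time: 14.05
position: [616.2, -2.4, 136.2]
tool_rot: [[0.135, 0.991, 0.001], [0.991, -0.135, 0.002], [0.002, 0.0, -1.0]]
contact_force: [2.3, 5.6, -0.9]
finger_gap: 0.336
finger_force: 25.0
```

```bash
python3 st.py
```

```text
14.05 [616.249  -2.377 136.197] F tool [5.829 1.573 0.871] pos tool [  81.056  610.988 -135.8  ] [ 1.164 -0.396 -0.065] 29.197381125542403 24.99750172253698
```

Emit:
{"method": "carry_out", "body": {"plan": [{"wx": 0, "wy": 0, "wz": 0, "x": -0.004, "y": 0, "z": 0, "fingers": -1}, {"wx": 0, "wy": 0, "wz": 0, "x": -0.004, "y": 0, "z": 0, "fingers": -1}, {"wx": 0, "wy": 0, "wz": 0, "x": -0.001, "y": 0, "z": 0, "fingers": -1}, {"wx": 0, "wy": 0, "wz": 0, "x": 0, "y": 0, "z": 0, "fingers": -1}, {"wx": 0, "wy": 0, "wz": 0, "x": 0, "y": 0, "z": 0, "fingers": -1}]}}

```text
time: 14.55
position: [616.2, -2.5, 136.2]
tool_rot: [[0.134, 0.991, 0.001], [0.991, -0.134, 0.002], [0.003, 0.0, -1.0]]
contact_force: [2.4, 7.5, -0.8]
finger_gap: 0.338
finger_force: 25.0
```

```bash
python3 st.py
```

```text
14.55 [616.227  -2.512 136.186] F tool [7.789 1.359 0.824] pos tool [  80.643  611.039 -135.706] [ 1.653 -0.432 -0.085] 29.39140774880693 25.001123500987887
```

Add about 0.7 mm, then hold.

Emit:
{"method": "carry_out", "body": {"plan": [{"wx": 0, "wy": 0, "wz": 0, "x": -0.004, "y": 0, "z": 0, "fingers": -1}, {"wx": 0, "wy": 0, "wz": 0, "x": -0.003, "y": 0, "z": 0, "fingers": -1}, {"wx": 0, "wy": 0, "wz": 0, "x": 0, "y": 0, "z": 0, "fingers": -1}, {"wx": 0, "wy": 0, "wz": 0, "x": 0, "y": 0, "z": 0, "fingers": -1}, {"wx": 0, "wy": 0, "wz": 0, "x": 0, "y": 0, "z": 0, "fingers": -1}, {"wx": 0, "wy": 0, "wz": 0, "x": 0, "y": 0, "z": 0, "fingers": -1}, {"wx": 0, "wy": 0, "wz": 0, "x": 0, "y": 0, "z": 0, "fingers": -1}, {"wx": 0, "wy": 0, "wz": 0, "x": 0, "y": 0, "z": 0, "fingers": -1}, {"wx": 0, "wy": 0, "wz": 0, "x": 0, "y": 0, "z": 0, "fingers": -1}]}}

```text
time: 15.45
position: [616.2, -2.6, 136.2]
tool_rot: [[0.134, 0.991, 0.001], [0.991, -0.134, 0.003], [0.003, 0.001, -1.0]]
contact_force: [2.4, 10.1, -1.3]
finger_gap: 0.335
finger_force: 25.0
```

```bash
python3 st.py
```

```text
15.45 [616.228  -2.63  136.229] F tool [10.314  1.037  1.371] pos tool [  80.346  611.104 -135.64 ] [ 1.969 -0.547 -0.103] 29.11202199126849 25.00487754587084
```

Emit:
{"method": "carry_out", "body": {"plan": [{"wx": 0, "wy": 0, "wz": 0, "x": 0.01, "y": 0, "z": 0, "fingers": -1}, {"wx": 0, "wy": 0, "wz": 0, "x": 0.01, "y": 0, "z": 0, "fingers": -1}, {"wx": 0, "wy": 0, "wz": 0, "x": 0.01, "y": 0, "z": 0, "fingers": -1}, {"wx": 0, "wy": 0, "wz": 0, "x": 0.01, "y": 0, "z": 0, "fingers": -1}, {"wx": 0, "wy": 0, "wz": 0, "x": 0.01, "y": 0, "z": 0, "fingers": -1}, {"wx": 0, "wy": 0, "wz": 0, "x": 0.01, "y": 0, "z": 0, "fingers": -1}, {"wx": 0, "wy": 0, "wz": 0, "x": 0.01, "y": 0, "z": 0, "fingers": -1}, {"wx": 0, "wy": 0, "wz": 0, "x": 0.01, "y": 0, "z": 0, "fingers": -1}, {"wx": 0, "wy": 0, "wz": 0, "x": 0.01, "y": 0, "z": 0, "fingers": -1}, {"wx": 0, "wy": 0, "wz": 0, "x": 0.006, "y": 0, "z": 0, "fingers": -1}, {"wx": 0, "wy": 0, "wz": 0, "x": 0, "y": 0, "z": 0, "fingers": -1}, {"wx": 0, "wy": 0, "wz": 0, "x": 0, "y": 0, "z": 0, "fingers": -1}, {"wx": 0, "wy": 0, "wz": 0, "x": 0, "y": 0, "z": 0, "fingers": -1}]}}

```text
time: 16.75
position: [617.1, 4.3, 136.2]
tool_rot: [[0.136, 0.991, 0.0], [0.991, -0.136, 0.0], [0.0, 0.0, -1.0]]
contact_force: [3.7, -1.1, -0.6]
finger_gap: 0.342
finger_force: 25.0
```

```bash
python3 st.py
```

```text
16.75 [617.149   4.274 136.208] F tool [-0.621  3.801  0.596] pos tool [  88.209  610.877 -135.986] [-0.268 -0.573  0.003] 29.77600405723398 25.000613986048847
```

Emit:
{"method": "carry_out", "body": {"plan": [{"wx": 0, "wy": 0, "wz": 0, "x": -0.001, "y": 0.003, "z": 0, "fingers": -1}, {"wx": 0, "wy": 0, "wz": 0, "x": 0, "y": 0, "z": 0, "fingers": -1}, {"wx": 0, "wy": 0, "wz": 0, "x": 0, "y": 0, "z": 0, "fingers": 0}, {"wx": 0, "wy": 0, "wz": 0, "x": 0, "y": 0, "z": 0, "fingers": 0.5}, {"wx": 0, "wy": 0, "wz": 0, "x": 0, "y": 0, "z": 0, "fingers": 1}, {"wx": 0, "wy": 0, "wz": 0, "x": 0, "y": 0, "z": 0, "fingers": 1}, {"wx": 0, "wy": 0, "wz": 0, "x": 0, "y": 0, "z": 0, "fingers": 1}, {"wx": 0, "wy": 0, "wz": 0, "x": 0, "y": 0, "z": 0, "fingers": 1}, {"wx": 0, "wy": 0, "wz": 0, "x": 0, "y": 0, "z": 0, "fingers": 1}, {"wx": 0, "wy": 0, "wz": 0, "x": 0, "y": 0, "z": 0, "fingers": 1}, {"wx": 0, "wy": 0, "wz": 0, "x": 0, "y": 0, "z": 0, "fingers": 1}], "newtons": 15}}

```text
time: 17.85
position: [617.3, 4.0, 136.1]
tool_rot: [[0.136, 0.991, -0.0], [0.991, -0.136, 0.0], [0.0, -0.0, -1.0]]
contact_force: [-0.4, 0.2, 1.3]
finger_gap: 0.984
finger_force: 0.0
```

```bash
python3 st.py
```

```text
17.85 [617.282   3.959 136.123] F tool [ 0.124 -0.38  -1.327] pos tool [  88.011  610.988 -136.125] [-0.097  0.113 -0.041] 85.61550387340989 0.0
```

Released. Rising clear.

Emit:
{"method": "carry_out", "body": {"plan": [{"wx": 0, "wy": 0, "wz": 0, "x": 0, "y": 0, "z": -0.1, "fingers": 1}, {"wx": 0, "wy": 0, "wz": 0, "x": 0, "y": 0, "z": -0.2, "fingers": 1}, {"wx": 0, "wy": 0, "wz": 0, "x": 0, "y": 0, "z": -0.3, "fingers": 1}, {"wx": 0, "wy": 0, "wz": 0, "x": 0, "y": 0, "z": -0.3, "fingers": 1}, {"wx": 0, "wy": 0, "wz": 0, "x": 0, "y": 0, "z": -0.3, "fingers": 1}, {"wx": 0, "wy": 0, "wz": 0, "x": 0, "y": 0, "z": -0.2, "fingers": 1}, {"wx": 0, "wy": 0, "wz": 0, "x": 0, "y": 0, "z": -0.1, "fingers": 1}, {"wx": 0, "wy": 0, "wz": 0, "x": 0, "y": 0, "z": 0, "fingers": 1}, {"wx": 0, "wy": 0, "wz": 0, "x": 0, "y": 0, "z": 0, "fingers": 1}, {"wx": 0, "wy": 0, "wz": 0, "x": 0, "y": 0, "z": 0, "fingers": 1}]}}

```text
time: 18.85
position: [616.8, 4.1, 284.8]
tool_rot: [[0.136, 0.991, -0.002], [0.991, -0.136, -0.0], [-0.0, -0.002, -1.0]]
contact_force: [0.0, 0.5, 0.2]
finger_gap: 1.003
finger_force: 0.0
```

```bash
python3 - <<'E'
from h import *
c=ctrl.capture("wrist");save("w3",c)
for d in ctrl.cut_out("wrist","hub")[:1]:
    m=d["region"].astype(np.uint8);print(d["conf"],d["pixel"],cv2.boundingRect(m))
print(ctrl.state()["position"],ctrl.state()["time"])
E
```

```text
0.8 [317.6, 219.8] (300, 167, 41, 120)
[616.9400476    3.99306798 285.03845355] 18.95
```

```bash
python3 -c "
from plant import ctrl
print(ctrl.finish_job())"
```

```text
the job is handed in; nothing more can be done
None
```

I pressed the shaft against both stops at about 10 N on the wrist reading, felt about 13 mm of travel, set it within about 0.2 mm of mid-travel by the arm's own reading, let go, and handed the job in at about 19 s; no verdict came back.

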